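# Right a fallen pen cup against a backboard

### The job

The pen cup has fallen over in front of the wooden backboard. Tip it up by its mouth end, with the cup braced against the backboard, until it stands on its base, then press it home against the board with a light steady push of about 8 N for a second, never forcing it against the board with more than 15 N. Leave it standing upright, touching the board near the middle, and do not disturb the bottles, markers, stapler and glue stick around it.

Things in the scene. Friction and masses are not known exactly. Their poses are not given: they have to be found in the camera images.
- cup_center (a point): Centre (on the axis, half-way along) of the fallen dark grey open pen cup, about 0.12 kg, 96 mm tall. z runs along its axis from base to open mouth; the underside is 48 mm along -z. It starts on its side on the desk, centre 38 mm up, mouth roughly to the robot's left, base 4 to 35 mm short of the backboard. Standing against the board, its axis is 37 to 40 mm from the board's face.
- cup_mouth (a point): Centre of the cup's open mouth, in the plane of the plain rim, z out of the cup. Outer diameter 78 mm here, tapering to 72 mm at the base; hollow, inner radius 34 mm at the mouth and 32 mm deeper, wall 3 to 5 mm thick, inside depth 87 mm.
- backboard: Fixed upright plywood board with aluminium edges, screwed to the desk: 158 mm wide, 115 mm high, 12 mm thick, rigid. Origin in the middle of its front face at desk height (z = 0); its front face is the plane x = 0 of its own frame and looks along its own -x, roughly to the robot's left (+y); y along the board, z up.
- cyan_center (a point): Bystander: centre of a small standing ink bottle with cyan label and cap, 39 mm across, 90 mm tall, at the left of the desk. z up.
- yellow_center (a point): Bystander: centre of a small standing ink bottle with yellow label and cap, 39 mm across, 90 mm tall, behind and right of the board. z up.
- red_marker: Bystander: white marker pen with red cap lying on the desk, 16x132x18 mm, origin under its centre, length along y.
- blue_marker: Bystander: grey marker pen with blue cap lying on the desk, 16x132x18 mm, origin under its centre, length along y.
- stapler: Bystander: blue and black stapler, 30x136x49 mm, origin under its centre, length along y.
- glue_stick: Bystander: standing glue stick, green cap, 26 mm across, 90 mm tall, origin under its centre.

How it is judged:
By the outcome, as a careful person would: the job done as asked, in the order asked, and still so for the second after the job is handed in, with the robot touching nothing.
It also fails if it takes over 58 s, if anything falls off the work surface, if the arm or the gripper's body presses on something with over 40 N, if the wrist force passes 120 N, or if a joint passes its speed limit or range.

### The arm

A 7-joint arm with a two-finger parallel gripper is mounted at the origin on a cart in front of the work surface, level with it; the furniture and walls round the work are solid. World frame = base frame: x ahead of the robot, y to its left, z up, the work surface at z = 0. Lengths are in mm, angles in rad, forces in N, time in s.
With the tool pointing down it reaches from about 400 to 875 mm from the base axis. Payload 4.4 kg.
Tool frame: the origin (TCP) lies midway between the tips of the shut fingers; the grasp point (between the pads) lies 19 mm behind it; x points along the fingers, z is the direction in which the jaws open and shut, and the axes are right-handed (so a half turn about x gives the same grasp; the last joint's range is limited). The gripper opens to 85 mm and grips with 20 to 120 N. Pads are 22 mm wide; open, the fingers measure 114 mm over their backs; the gripper's body (76 mm by 85 mm) begins 54 mm behind the grasp point. The pads swing forward as they close: fully open they stand 13 mm farther back than shut.
Start: joints at [-1.386, 0.628, 0.038, 1.517, -0.027, 0.996, -0.02], TCP at [161.291, 629.685, 231.313] pointing down, gripper open.
Joint ranges: [-3.06, 3.06], [-0.37, 2.12], [-1.25, 1.32], [0.18, 2.47], [-1.1, 4.24], [0.23, 1.98], [-2.94, 2.94]. Speed limits (rad/s): [2.57, 2.57, 3.14, 3.14, 3.14, 3.14, 3.14].

### API

Orientations are given as [roll, pitch, yaw] about the fixed x, y, z axes, in that order (R = Rz(yaw) Ry(pitch) Rx(roll)).
In Python, from cell import ctrl gives the robot as it stands. The module is installed in compiled form; this text tells all that it offers.
- The arm moves only by the tool servo_tool, never from a script. Its argument "rows" is a list of rows, each an object of numbers: "dx", "dy", "dz": the shift along the tool's x, y, z in units of 750 mm (1.0 is 750 mm); "wx", "wy", "wz": the turn, a rotation vector about the tool's x, y, z in units of 6 degrees (1.0 is 6 degrees); "fingers": the closure, from 0 (fully open) to 1 (shut). In form: [{"dx": .., "dy": .., "dz": .., "wx": .., "wy": .., "wz": .., "fingers": ..}, ...]. A call has 1 to 5 rows; each row shifts and turns the commanded pose from where the row before left it, along the tool's axes as they then stand; what a row does not reach is not made up. A row lasts 1/8 s, in which the tool goes at most 62.5 mm and 10.7 degrees, less where a joint would pass 70% of its speed; a pose out of reach is approached as far as the arm can. A call with a number of a shift or a turn outside -1 to 1 is refused whole. A call with a gripper value outside its range is refused whole. The fingers move at their own pace and stop on an object; the grip force is fixed at half the most. Time passes only in rows, so rows that do not move let the fingers close. It gives the time, the measured TCP pose, the force and the opening at its end, in the units of the state.
- ctrl.read_state(): the state, without advancing time (a new reading comes with each control period).
- ctrl.get_image(name): name is "side" or "top" or "wrist"; returns the picture (400x640x3 uint8, red, green, blue); there is no depth.
- ctrl.camera_info(name): a dict with "fovy" (degrees; the focal length in pixels is half the picture's height over the tangent of half this angle, whatever the lens; pixels are square), "cx", "cy" (the principal point, pixels), "R" (3x3) and "t" (3): a world point X has camera coordinates R X + t. Camera axes: x right, y down, z forward; pixel columns grow to the right and rows downward; lengths in mm; the calibration is good to about 2 mm. A picture is of the moment at which its call begins: read the wrist's pose just before it. camera_info takes no time and is no camera call; for the wrist camera it gives the pose at the moment of the call.
- ctrl.finish_job(): hands the job in, once; it reports no verdict.
Trained networks look in the newest picture that a camera, given by its name, has taken for a name from the list of things; names that differ only in an ending like _2 or _b are one class to them, and where a whole thing is asked for, a point or a joint stands for the part that bears it (a point fixed in the world has none). Each returns a list of dicts, best first, with "conf" (0 to 1); they miss things now and then, are a little off and sometimes report something else, mostly with a low value. They report only what shows in the picture. A call takes as long as a camera call.
- ctrl.search_frame(label, camera): "extent" ([centre column, centre row, width, height] in pixels, round what is visible of it).
- ctrl.silhouettes(label, camera): "region" (400x640 bool, what is visible of it) and "extent" ([centre column, centre row, width, height] in pixels, round what is visible of it).
- ctrl.mark_of(label, camera): "point" ([column, row] in pixels: a listed point, or the origin of a listed thing).
The state is a dict: "clock": time; "qpos": joint angles; "qd": joint speeds; "tau": joint torques, N m; "eef_pos": TCP position; "tool_rot": TCP orientation; "force": force on the tool from outside, world axes, zero at the start; "torque": the same for the moment, N m; "width": finger opening in mm.
Only numpy, scipy, OpenCV 4.12 (cv2) and the standard library are available. Lean on these libraries where they do the work, as an engineer would, in place of code of your own. Each camera call takes 0.05 s, during which the arm holds its last target.

## Working session

There is one attempt and no reset: what is moved stays moved. The work goes in short steps, Python scripts to look and compute and a tool call to move; the robot and the scene stay as the last step left them, time stands still between calls to the robot, and variables do not carry over. Pictures are saved under pics/ and viewed, and the job is handed in when it is done.

Besides the shell and the picture viewer there is one more tool, called after "Request:" as name([rows], argument=value, ...), one row to a line, values as JSON. servo_tool: Moves the arm, as the interface text tells. Its arguments: {"type":"object","properties":{"rows":{"type":"array"}},"required":["rows"]}

```bash
mkdir -p pics; ls
cat > h.py <<'E'
import numpy as np, cv2
from cell import ctrl
from scipy.spatial.transform import Rotation as Rn
def save(cam,n):
    im=ctrl.get_image(cam); cv2.imwrite('pics/'+n,im[:,:,::-1]); return im
def K(cam):
    i=ctrl.camera_info(cam); f=200/np.tan(np.radians(i['fovy'])/2); return f,i['cx'],i['cy'],np.array(i['R']),np.array(i['t'])
def ray(cam,p):
    f,cx,cy,R,t=K(cam); d=R.T@np.array([(p[0]-cx)/f,(p[1]-cy)/f,1]); return -R.T@t,d
def onz(cam,p,z):
    o,d=ray(cam,p); return o+d*(z-o[2])/d[2]
def proj(cam,X):
    f,cx,cy,R,t=K(cam); c=R@np.array(X,float)+t; return np.array([cx+f*c[0]/c[2],cy+f*c[1]/c[2]])
E
python3 - <<'E'
from h import *
np.set_printoptions(precision=3,suppress=True)
s=ctrl.read_state(); print(s)
for c in ['side','top','wrist']:
    save(c,c+'0.png'); i=ctrl.camera_info(c); print(c,i['fovy'],-np.array(i['R']).T@np.array(i['t']),i['R'])
    for n in ['cup_center','cup_mouth','backboard','cyan_center','yellow_center','red_marker','blue_marker','stapler','glue_stick']:
        for f in ['mark_of']:
            r=getattr(ctrl,f)(n,c)
            print(n,[(np.round(q['point'],1),round(q['conf'],2)) for q in r[:2]])
E
```

```text
pics
{'clock': 0.0, 'qpos': array([-1.386,  0.629,  0.038,  1.518, -0.027,  0.996, -0.02 ]), 'qd': array([-0.001, -0.001, -0.   , -0.001,  0.   ,  0.   ,  0.001]), 'tau': array([  0.   , -56.34 ,   1.226, -19.345,   0.011,   0.01 ,  -0.   ]), 'eef_pos': array([161.139, 629.061, 230.394]), 'tool_rot': array([-3.125,  1.569, -1.805]), 'force': array([-0.092, -0.018, -0.575]), 'torque': array([ 0.002, -0.008, -0.059]), 'width': 85.15261671667012}
side 51.49532852434615 [410.635 919.659 420.297] [[-0.994 -0.107 -0.025]
 [-0.015  0.354 -0.935]
 [ 0.109 -0.929 -0.353]]
cup_center [(array([352.2, 201.9]), 0.67)]
cup_mouth [(array([352.2, 209.2]), 0.8), (array([351.1, 201.9]), 0.22)]
backboard [(array([347. , 208.5]), 0.56)]
cyan_center [(array([295.8, 260.5]), 0.73)]
yellow_center [(array([290.3, 175.9]), 0.85)]
red_marker []
blue_marker []
stapler [(array([353.5, 302.2]), 0.7)]
glue_stick [(array([281.3, 302.7]), 0.8)]
top 49.3302434459619 [ 329.894   -8.587 1313.386] [[ 0.027 -1.     0.015]
 [-0.987 -0.029 -0.158]
 [ 0.159 -0.01  -0.987]]
cup_center [(array([331.5, 230.8]), 0.56)]
cup_mouth [(array([314.1, 233.8]), 0.69), (array([230.8, 201. ]), 0.61)]
backboard [(array([352.8, 233.7]), 0.69)]
cyan_center [(array([228.1, 198.1]), 0.44)]
yellow_center [(array([400.5, 173.9]), 0.76), (array([315.6, 233.8]), 0.49)]
red_marker [(array([435. , 241.1]), 0.77)]
blue_marker [(array([412.3, 221. ]), 0.78)]
stapler [(array([211.1, 230.5]), 0.72)]
glue_stick [(array([211.2, 192.3]), 0.48)]
wrist 70.15335875367111 [ 97.895 645.784 373.919] [[ 0.249  0.969 -0.001]
 [ 0.934 -0.24   0.266]
 [ 0.257 -0.067 -0.964]]
cup_center []
cup_mouth []
backboard []
cyan_center []
yellow_center []
red_marker []
blue_marker []
stapler [(array([172.2, 368.8]), 0.67)]
glue_stick []
```

View pics/side0.png

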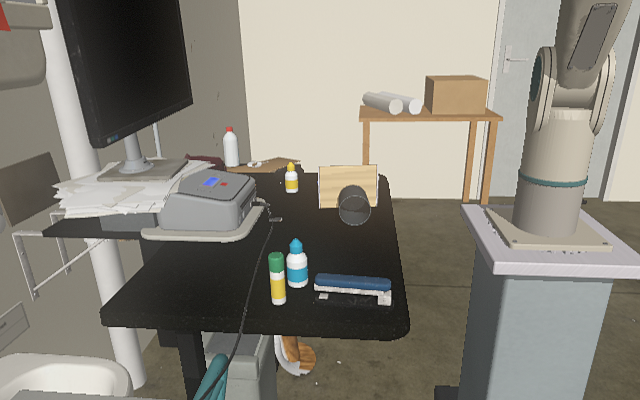

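View pics/top0.png

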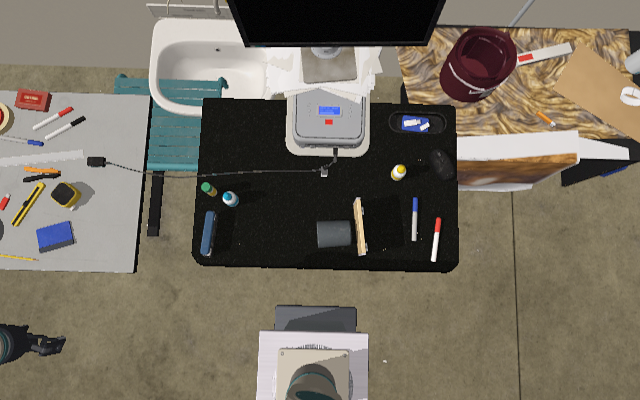

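Run:
```python
from h import *
np.set_printoptions(precision=1,suppress=True)
def tri(a,b):
    A=[];o1,d1=ray('side',a);o2,d2=ray('top',b)
    s=np.linalg.lstsq(np.c_[d1,-d2],o2-o1,rcond=None)[0]
    p,q=o1+s[0]*d1,o2+s[1]*d2; return (p+q)/2,np.linalg.norm(p-q)
print('cupc',onz('top',(331.5,230.8),38),tri((352.2,201.9),(331.5,230.8)))
print('mouth',onz('top',(314.1,233.8),38),onz('side',(352.2,209.2),38),tri((352.2,209.2),(314.1,233.8)))
print('board',onz('top',(352.8,233.7),0))
print('cyan',onz('top',(230.8,201),45),onz('side',(295.8,260.5),45))
print('yel',onz('top',(400.5,173.9),45),onz('side',(290.3,175.9),45))
print('red',onz('top',(435,241.1),0),'blue',onz('top',(412.3,221),0))
print('stap',onz('top',(211.1,230.5),0),'glue',onz('top',(211.2,192.3),0),onz('side',(281.3,302.7),0))
for c in ['side','top']:
  for n in ['backboard','cup_center']:
    r=ctrl.silhouettes(n,c)
    for q in r[:2]:
        print(c,n,q['conf'],np.array(q['extent']))
        cs,_=cv2.findContours(q['region'].astype(np.uint8),0,1); m=max(cs,key=cv2.contourArea); print(cv2.approxPolyDP(m,2,True)[:,0].tolist())
im=cv2.imread('pics/top0.png')[170:290,270:450]; cv2.imwrite('pics/t0c.png',cv2.resize(im,None,fx=4,fy=4,interpolation=2))
im=cv2.imread('pics/side0.png')[110:290,250:450]; cv2.imwrite('pics/s0c.png',cv2.resize(im,None,fx=3.3,fy=3.3,interpolation=2))
```

```text
cupc [441.1 -42.3  38. ] (array([440.2, -42.1,  43. ]), np.float64(0.9033641564730316))
mouth [430.8   8.5  38. ] [438.6  -6.7  38. ] (array([434.3,   8.4,  43.9]), np.float64(7.7828165731736485))
board [ 437.5 -107.8    0. ]
cyan [519.6 256.   45. ] [533.  260.8  45. ]
yel [ 616.4 -243.7   45. ] [ 629.9 -241.    45. ]
red [ 422.3 -356.5    0. ] blue [ 481.3 -288.     0. ]
stap [434.9 318.9   0. ] glue [551.4 326.6   0. ] [549.5 328.2   0. ]
side backboard 0.93 [349.9 184.2  61.8  41.8]
[[377, 165], [320, 166], [319, 206], [337, 206], [338, 192], [345, 185], [352, 183], [361, 186], [370, 205], [375, 205], [378, 193]]
side cup_center 0.79 [353.1 204.1  28.9  39.8]
[[350, 185], [339, 193], [339, 215], [345, 222], [357, 224], [367, 217], [369, 206], [364, 191], [359, 186]]
top backboard 0.58 [361.2 229.1  17.   58.5]
[[357, 198], [353, 209], [358, 254], [363, 255], [367, 250], [362, 225], [363, 208]]
top backboard 0.23 [436.7 241.1  11.4  38.5]
[[439, 218], [435, 223], [432, 261], [436, 259], [441, 222]]
top cup_center 0.84 [334.4 234.3  35.6  26.4]
[[317, 223], [318, 247], [351, 244], [348, 221]]
```

View pics/t0c.png

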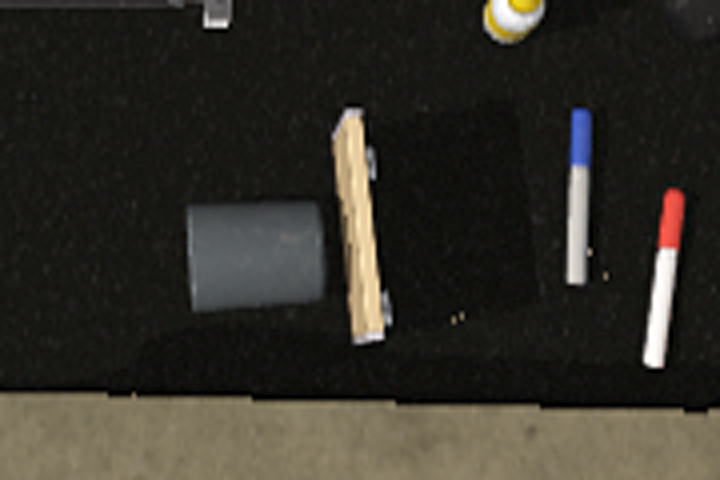

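View pics/s0c.png

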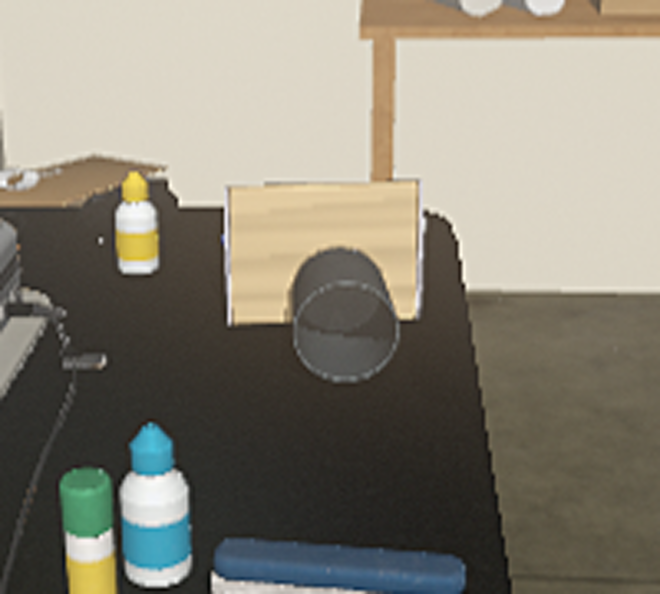

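```bash
cat > fit.py <<'E'
from h import *
from scipy.optimize import least_squares
np.set_printoptions(precision=2,suppress=True)
k=lambda p:np.array(p)
# board: x,y,yaw (n=-x_own). corners side: (own y, z)
def bpt(v,px,py,z):
    c,s=np.cos(v[2]),np.sin(v[2]); return [v[0]+c*px-s*py, v[1]+s*px+c*py, z]
# own -x looks +y -> own x = -y world -> yaw=-pi/2; own y = +x world
S=lambda a,b:(250+a/3.3,110+b/3.3); T=lambda a,b:(270+a/4,170+b/4)
obs=[('side',0,79,115,S(227,186)),('side',0,-79,115,S(420,180)),('side',0,79,0,S(230,326)),('side',0,-79,0,S(418,320)),
('top',0,79,115,T(346,110)),('top',12,79,115,T(364,110)),('top',0,-79,115,T(362,342)),('top',12,-79,115,T(383,338)),('top',0,79,0,T(333,136))]
def res(v,full=False):
    r=[proj(c,bpt(v,px,py,z))-k(p) for c,px,py,z,p in obs]
    return np.array(r) if full else np.ravel(r)
s=least_squares(res,[437,-108,-1.57],loss='soft_l1',x_scale=[10,10,.1]); b=s.x
print('board',b[:2],np.degrees(b[2])+90); print(res(b,True).T)
# cup silhouettes fit: project many surface points, hull vs. region
def cuppts(v):
    x,y,a=v; ax=np.array([-np.sin(a),np.cos(a),0]) # axis base->mouth
    lat=np.array([np.cos(a),np.sin(a),0]); P=[]
    for d,r,z in [(-48,36,36),(48,39,39)]:
        for t in np.linspace(0,2*np.pi,60,endpoint=False):
            P.append(np.array([x,y,z])+ax*d+r*(np.cos(t)*lat+np.sin(t)*np.array([0,0,1])))
    return np.array(P)
masks={}
for c in ['side','top']: masks[c]=ctrl.silhouettes('cup_center',c)[0]['region']
def iou(v):
    o=0
    for c in masks:
        f,cx,cy,R,t=K(c); q=(R@cuppts(v).T).T+t; p=np.c_[cx+f*q[:,0]/q[:,2],cy+f*q[:,1]/q[:,2]]
        m=np.zeros((1600,2560),np.uint8); h=cv2.convexHull((p*4).astype(np.int32)); cv2.fillConvexPoly(m,h,1)
        m=cv2.resize(m.astype(np.float32),(640,400),interpolation=cv2.INTER_AREA); M=masks[c]
        o-=np.minimum(m,M).sum()/np.maximum(m,M).sum()
    return o
from scipy.optimize import minimize
r=minimize(iou,[440,-42,0.03],method='Nelder-Mead',options=dict(initial_simplex=[[440,-42,0],[450,-42,0],[440,-32,0],[440,-42,.15]],maxiter=80))
print('cup',r.x,np.degrees(r.x[2]),r.fun)
E
python3 fit.py
python3 - <<'E'
from h import *
s=ctrl.read_state()
M=Rn.from_euler('xyz',s['tool_rot']).as_matrix(); print(M.round(3)); i=ctrl.camera_info('wrist')
print('cam in tool',M.T@(-np.array(i['R']).T@np.array(i['t'])-s['eef_pos']))
E
```

```text
board [ 450.58 -114.98] 5.416561841083279
[[-0.29  2.33 -0.12  1.78 -0.05 -0.27  0.47 -0.42 -0.01]
 [-0.07  0.5  -1.41 -0.67  0.07 -0.21 -1.03 -0.33 -0.34]]
cup [433.2  -49.11   0.03] 1.9435339772381972 -1.8032031059265137
[[-0.    -0.969  0.248]
 [-0.     0.248  0.969]
 [-1.     0.    -0.   ]]
cam in tool [-1.42608672e+02  6.54218004e+01 -1.29568670e-01]
```

```bash
cat > ov.py <<'E'
from h import *
def ov(cam,img,b,cup,box,fx,out):
    im=cv2.imread(img); x0,y0,x1,y1=box
    im=cv2.resize(im[y0:y1,x0:x1],None,fx=fx,fy=fx,interpolation=2)
    P=lambda X:tuple(((proj(cam,X)-[x0,y0]+.5)*fx).astype(int))
    c,s=np.cos(b[2]),np.sin(b[2])
    q=[[b[0]-s*y+c*x,b[1]+c*y+s*x,z] for x,y,z in [(0,-79,0),(0,79,0),(0,79,115),(0,-79,115),(0,-79,0),(12,-79,115),(12,79,115)]]
    for i in range(4): cv2.line(im,P(q[i]),P(q[i+1]),(0,0,255),1)
    cv2.line(im,P(q[5]),P(q[6]),(0,0,255),1)
    x,y,a=cup; ax=np.array([-np.sin(a),np.cos(a),0]); lat=np.array([np.cos(a),np.sin(a),0])
    for d,r,z in [(-48,36,36),(48,39,39)]:
        pts=[P(np.array([x,y,z])+ax*d+r*(np.cos(t)*lat+np.sin(t)*np.array([0,0,1]))) for t in np.linspace(0,6.283,60)]
        cv2.polylines(im,[np.array(pts)],True,(0,255,0),1)
    cv2.imwrite(out,im)
if __name__=='__main__':
    b=[450.6,-115,np.radians(-84.6)]; cup=[433.2,-49.1,.034]
    ov('side','pics/side0.png',b,cup,(290,140,410,240),4,'pics/o1.png')
    ov('top','pics/top0.png',b,cup,(290,180,390,270),5,'pics/o2.png')
    a=cv2.imread('pics/o1.png');c=cv2.imread('pics/o2.png'); cv2.imwrite('pics/o1.png',a)
E
python3 ov.py
```

```text
(no output)
```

View pics/o1.png

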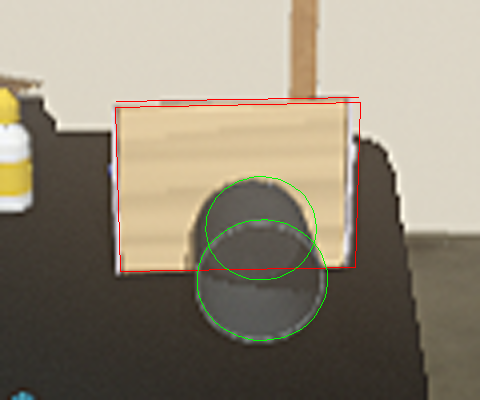

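View pics/o2.png

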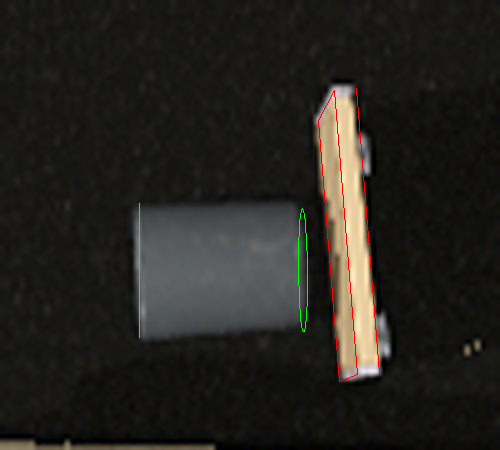

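Request:
servo_tool([
  {"dx":0,"dy":0,"dz":0,"wx":-0.825,"wy":0,"wz":0,"fingers":1},
  {"dx":0,"dy":0,"dz":0,"wx":-0.825,"wy":0,"wz":0,"fingers":1},
  {"dx":0,"dy":0,"dz":0,"wx":-0.825,"wy":0,"wz":0,"fingers":1},
  {"dx":0,"dy":0,"dz":0,"wx":-0.825,"wy":0,"wz":0,"fingers":1},
])

```text
clock: 2.3
eef_pos: [161.3, 629.7, 231.3]
tool_rot: [0.125, 1.571, 1.793]
force: [0.6, 0.7, -0.2]
width: 12.5
```

Request:
servo_tool([
  {"dx":0,"dy":-0.022,"dz":-0.06,"wx":0,"wy":0,"wz":0,"fingers":1},
  {"dx":0,"dy":-0.022,"dz":-0.06,"wx":0,"wy":0,"wz":0,"fingers":1},
  {"dx":0,"dy":-0.022,"dz":-0.06,"wx":0,"wy":0,"wz":0,"fingers":1},
  {"dx":0,"dy":-0.022,"dz":-0.06,"wx":0,"wy":0,"wz":0,"fingers":1},
  {"dx":0,"dy":-0.022,"dz":-0.06,"wx":0,"wy":0,"wz":0,"fingers":1},
])

```text
clock: 2.92
eef_pos: [265.4, 412.2, 231.5]
tool_rot: [-0.84, 1.57, 0.826]
force: [0.8, -0.8, 0.4]
width: 0.1
```

Request:
servo_tool([
  {"dx":0,"dy":-0.0215,"dz":-0.056,"wx":0,"wy":0,"wz":0,"fingers":1},
  {"dx":0,"dy":-0.0215,"dz":-0.056,"wx":0,"wy":0,"wz":0,"fingers":1},
  {"dx":0,"dy":-0.0215,"dz":-0.056,"wx":0,"wy":0,"wz":0,"fingers":1},
  {"dx":0,"dy":-0.0215,"dz":-0.056,"wx":0,"wy":0,"wz":0,"fingers":1},
  {"dx":0,"dy":-0.0215,"dz":-0.056,"wx":0,"wy":0,"wz":0,"fingers":1},
])

```text
clock: 3.55
eef_pos: [365.6, 210.9, 231.6]
tool_rot: [-1.077, 1.57, 0.589]
force: [0.4, -0.0, -0.9]
width: -0.2
```

Request:
servo_tool([
  {"dx":0.02,"dy":-0.0215,"dz":-0.056,"wx":0,"wy":0,"wz":0,"fingers":1},
  {"dx":0.03,"dy":-0.0215,"dz":-0.056,"wx":0,"wy":0,"wz":0,"fingers":1},
  {"dx":0.03,"dy":-0.0215,"dz":-0.056,"wx":0,"wy":0,"wz":0,"fingers":1},
  {"dx":0.03,"dy":0,"dz":0,"wx":0,"wy":0,"wz":0,"fingers":1},
  {"dx":0,"dy":0,"dz":0,"wx":0,"wy":0,"wz":0,"fingers":1},
])

```text
clock: 4.18
eef_pos: [424.1, 90.6, 147.9]
tool_rot: [1.71, 1.568, -2.909]
force: [-0.5, -1.1, 0.5]
width: 0.4
```

Run:
```python
from h import *
s=ctrl.read_state(); print(s['qpos'].round(2),s['eef_pos'],Rn.from_euler('xyz',s['tool_rot']).as_matrix().round(3).tolist(),s['force'])
save('wrist','w1.png')
```

```text
[-0.28  0.47  0.    2.18 -0.    0.49  1.39] [424.07055191  90.55434389 147.85707725] [[-0.003, -0.996, -0.093], [-0.001, -0.093, 0.996], [-1.0, 0.003, -0.0]] [-0.50028723 -1.11459943  0.49283597]
```

View pics/w1.png

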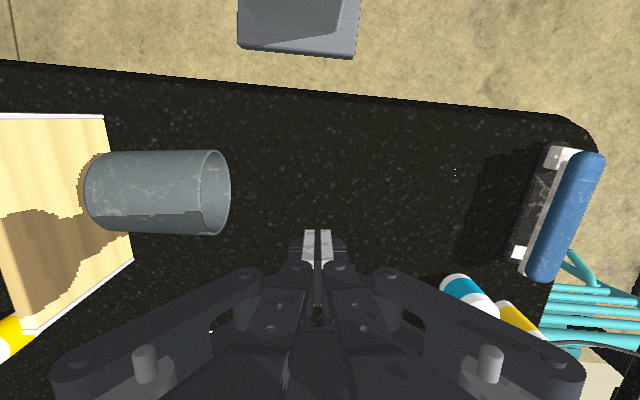

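Run:
```python
from h import *
from ov import ov
b=[451.5,-115,np.radians(-84.6)]; cup=[435,-49,np.radians(5.2)]
ov('wrist','pics/w1.png',b,cup,(0,80,340,340),2.3,'pics/o3.png')
```

```text
(no output)
```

View pics/o3.png

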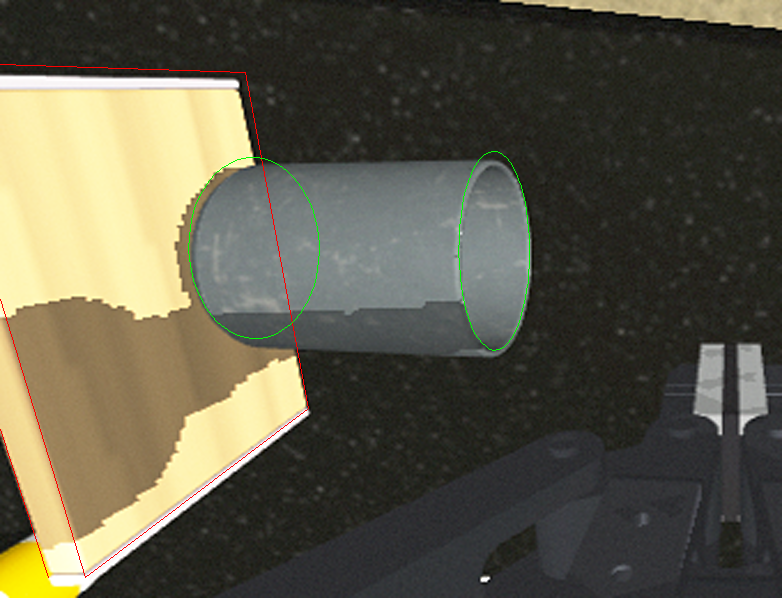

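Request:
servo_tool([
  {"dx":0.05,"dy":0,"dz":0,"wx":0,"wy":0,"wz":0,"fingers":1},
  {"dx":0.05,"dy":0,"dz":-0.02,"wx":0,"wy":0,"wz":0,"fingers":1},
  {"dx":0.037,"dy":0,"dz":-0.03,"wx":0,"wy":0,"wz":0,"fingers":1},
  {"dx":0,"dy":0,"dz":-0.03,"wx":0,"wy":0,"wz":0,"fingers":1},
  {"dx":0,"dy":0,"dz":-0.012,"wx":0,"wy":0,"wz":0,"fingers":1},
])

```text
clock: 4.85
eef_pos: [431.3, 26.5, 55.2]
tool_rot: [2.797, 1.564, -1.821]
force: [0.5, 0.9, 0.4]
width: -0.2
```

Request:
servo_tool([
  {"dx":0,"dy":0,"dz":-0.006,"wx":0,"wy":0,"wz":0,"fingers":1},
  {"dx":0,"dy":0,"dz":-0.006,"wx":0,"wy":0,"wz":0,"fingers":1},
  {"dx":0,"dy":0,"dz":-0.006,"wx":0,"wy":0,"wz":0,"fingers":1},
])

```text
clock: 5.22
eef_pos: [432.0, 14.0, 54.9]
tool_rot: [2.683, 1.564, -1.934]
force: [0.2, -0.2, 0.0]
width: 0.3
```

Request:
servo_tool([
  {"dx":0,"dy":0,"dz":-0.004,"wx":0,"wy":0,"wz":0,"fingers":1},
  {"dx":0,"dy":0,"dz":-0.003,"wx":0,"wy":0,"wz":0,"fingers":1},
])

```text
clock: 5.48
eef_pos: [432.4, 8.5, 54.6]
tool_rot: [2.611, 1.564, -2.006]
force: [-0.8, 0.7, 0.7]
width: 0.1
```

Request:
servo_tool([
  {"dx":0,"dy":0,"dz":-0.004,"wx":0,"wy":0,"wz":0,"fingers":1},
  {"dx":0,"dy":0,"dz":-0.004,"wx":0,"wy":0,"wz":0,"fingers":1},
])

```text
clock: 5.72
eef_pos: [432.8, 2.3, 54.6]
tool_rot: [2.593, 1.563, -2.025]
force: [-0.6, 0.0, 0.5]
width: -0.0
```

Request:
servo_tool([
  {"dx":0,"dy":0,"dz":-0.003,"wx":0,"wy":0,"wz":0,"fingers":1},
  {"dx":0,"dy":0,"dz":-0.002,"wx":0,"wy":0,"wz":0,"fingers":1},
])

```text
clock: 5.98
eef_pos: [433.2, -1.6, 54.6]
tool_rot: [2.598, 1.563, -2.02]
force: [0.3, 0.4, -0.3]
width: 0.2
```

Run:
```python
from h import *
im=save('side','s2.png'); cv2.imwrite('pics/s2c.png',cv2.resize(im[120:260,270:430,::-1],None,fx=4,fy=4,interpolation=2))
im=save('top','t2.png'); cv2.imwrite('pics/t2c.png',cv2.resize(im[180:280,290:410,::-1],None,fx=5,fy=5,interpolation=2))
print(ctrl.read_state()['force'])
```

```text
[ 0.84797825  0.42224534 -0.19835009]
```

View pics/s2c.png

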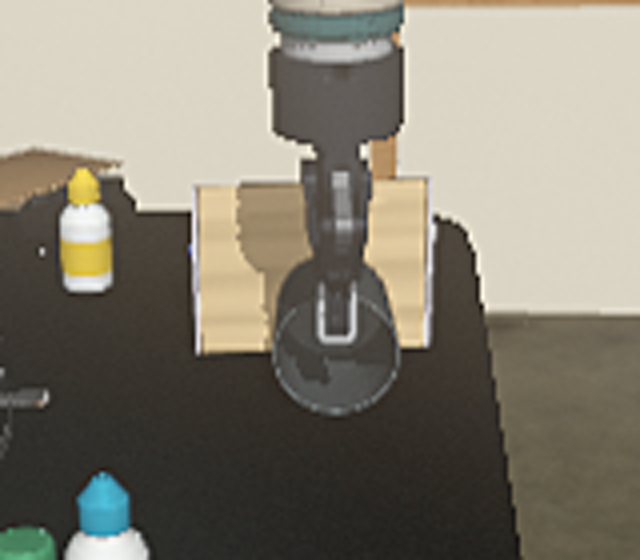

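View pics/t2c.png

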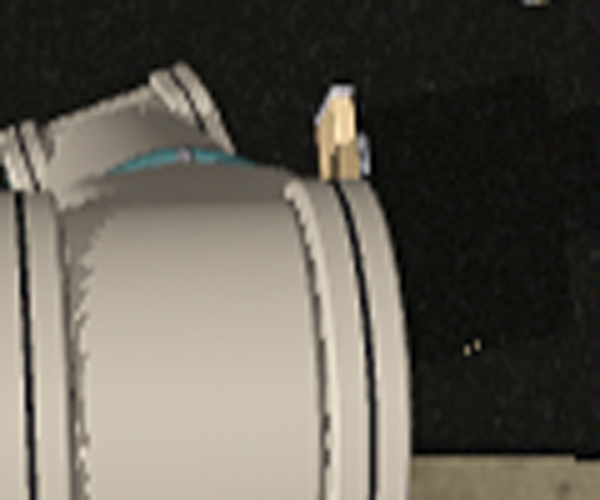

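Request:
servo_tool([
  {"dx":0,"dy":0,"dz":-0.003,"wx":0,"wy":0,"wz":0,"fingers":1},
  {"dx":0,"dy":0,"dz":-0.001,"wx":0,"wy":0,"wz":0,"fingers":1},
])

```text
clock: 6.32
eef_pos: [433.4, -4.5, 54.7]
tool_rot: [2.601, 1.563, -2.017]
force: [0.0, 0.6, 0.5]
width: -0.0
```

Request:
servo_tool([
  {"dx":0,"dy":0,"dz":-0.002,"wx":0,"wy":0,"wz":0,"fingers":1},
  {"dx":0,"dy":0,"dz":0,"wx":0,"wy":0,"wz":0,"fingers":1},
])

```text
clock: 6.58
eef_pos: [433.6, -6.1, 54.7]
tool_rot: [2.607, 1.563, -2.011]
force: [-0.2, 0.5, 0.0]
width: 0.0
```

Request:
servo_tool([
  {"dx":0,"dy":0,"dz":-0.002,"wx":0,"wy":0,"wz":0,"fingers":1},
  {"dx":0,"dy":0,"dz":0,"wx":0,"wy":0,"wz":0,"fingers":1},
])

```text
clock: 6.82
eef_pos: [433.5, -6.8, 54.7]
tool_rot: [2.519, 1.564, -2.098]
force: [-1.2, 3.0, -0.1]
width: 0.5
```

Request:
servo_tool([
  {"dx":0,"dy":0,"dz":0.02,"wx":0,"wy":0,"wz":0,"fingers":1},
  {"dx":-0.02,"dy":0,"dz":0.04,"wx":0,"wy":0,"wz":0,"fingers":0.9},
  {"dx":0,"dy":0,"dz":0.03,"wx":0,"wy":0.5,"wz":0,"fingers":0.8},
  {"dx":0,"dy":0,"dz":0,"wx":0,"wy":1,"wz":0,"fingers":0.66},
  {"dx":0,"dy":0,"dz":0,"wx":0,"wy":1,"wz":0,"fingers":0.66},
])

```text
clock: 7.45
eef_pos: [427.7, 60.8, 69.7]
tool_rot: [3.134, 1.299, -1.483]
force: [0.1, 0.5, -0.6]
width: 29.1
```

Request:
servo_tool([
  {"dx":0,"dy":0,"dz":0,"wx":0,"wy":1,"wz":0,"fingers":0.66},
  {"dx":0,"dy":0,"dz":0,"wx":0,"wy":1,"wz":0,"fingers":0.66},
])

```text
clock: 7.7
eef_pos: [427.8, 61.2, 69.6]
tool_rot: [3.138, 1.09, -1.478]
force: [-0.5, -0.2, -0.8]
width: 28.9
```

```bash
cat > st.py <<'E'
from h import *
def st():
    s=ctrl.read_state(); n=np.array([-.094,.9956]); e=np.array([.9956,.094]); p=s['eef_pos']
    d=p[:2]-[433.5,-6.8]; M=Rn.from_euler('xyz',s['tool_rot']).as_matrix()
    x=M[:,0]; g=np.degrees(np.arctan2(-x[2],-(x[:2]@n)))
    print('t %.2f s %.1f lat %.1f z %.1f gamma %.1f xlat %.3f ylat %.3f z.e %.3f'%(s['clock'],110.5+d@n,d@e,p[2],g,x[:2]@e,M[:2,1]@e,M[:2,2]@e),'F n %.1f lat %.1f z %.1f w %.1f'%(s['force'][:2]@n,s['force'][:2]@e,s['force'][2],s['width']),'q',s['qpos'].round(2))
if __name__=='__main__': st()
E
python3 st.py
```

```text
t 7.70 s 178.8 lat 0.7 z 69.6 gamma 62.5 xlat -0.000 ylat -1.000 z.e -0.003 F n -0.1 lat -0.5 z -0.8 w 28.9 q [-0.8   0.78  0.37  2.17  0.41  0.47  0.78]
```

Request:
servo_tool([
  {"dx":0,"dy":0,"dz":0,"wx":0,"wy":0.97,"wz":0,"fingers":0.66},
  {"dx":0,"dy":0,"dz":0,"wx":0,"wy":0.97,"wz":0,"fingers":0.66},
  {"dx":0,"dy":0,"dz":0,"wx":0,"wy":0.97,"wz":0,"fingers":0.66},
  {"dx":0.043,"dy":0,"dz":-0.008,"wx":0,"wy":0,"wz":0,"fingers":0.66},
  {"dx":0.043,"dy":0,"dz":-0.008,"wx":0,"wy":0,"wz":0,"fingers":0.66},
])

```text
clock: 8.32
eef_pos: [432.9, 7.6, 31.0]
tool_rot: [3.138, 0.789, -1.475]
force: [0.5, 0.5, -0.1]
width: 29.3
```

Run:
```python
from st import *
st()
im=save('side','s3.png'); cv2.imwrite('pics/s3c.png',cv2.resize(im[100:260,270:430,::-1],None,fx=3.5,fy=3.5,interpolation=2))
save('wrist','w3.png')
```

```text
t 8.32 s 124.8 lat 0.7 z 31.0 gamma 45.2 xlat 0.001 ylat -1.000 z.e -0.005 F n 0.4 lat 0.6 z -0.1 w 29.3 q [-0.96  1.05  0.53  2.14  0.49  0.48  0.61]
```

View pics/s3c.png

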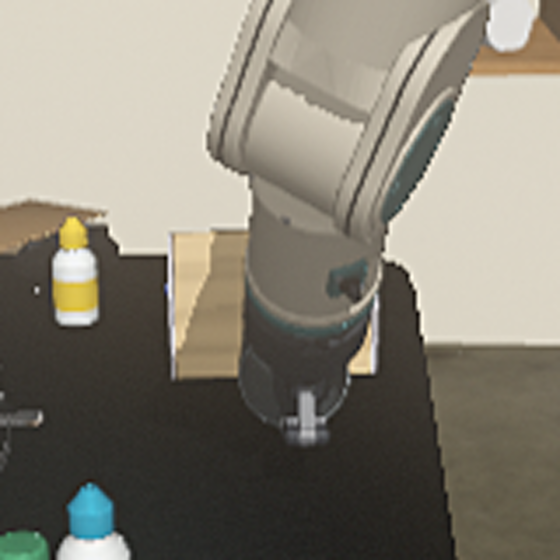

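View pics/w3.png

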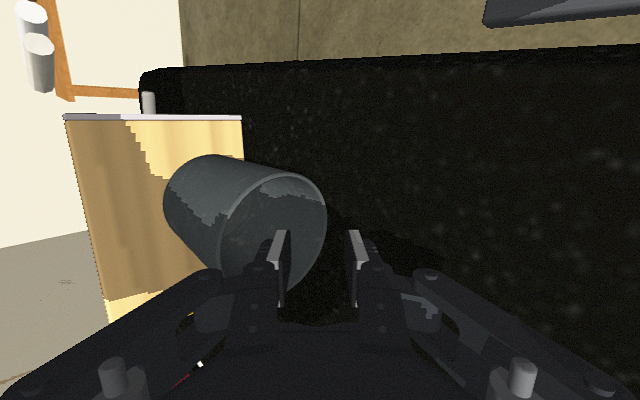

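Request:
servo_tool([
  {"dx":0.01,"dy":0,"dz":-0.01,"wx":0,"wy":0,"wz":0,"fingers":0.66},
  {"dx":0.01,"dy":0,"dz":-0.01,"wx":0,"wy":0,"wz":0,"fingers":0.66},
  {"dx":0,"dy":0,"dz":0,"wx":0,"wy":0,"wz":0,"fingers":0.66},
])

```text
clock: 8.8
eef_pos: [434.4, -15.5, 32.5]
tool_rot: [3.137, 0.788, -1.48]
force: [1.1, 0.1, -0.2]
width: 29.4
```

```bash
cat > plan.py <<'E'
import numpy as np
def tcp(th,l=20,h=29,rc=None):
    t=np.radians(th); g=np.radians(45+th/2)
    R=np.array([2*np.sin(t)+96*np.cos(t),72*np.cos(t)+96*np.sin(t)])
    x=np.array([-np.cos(g),-np.sin(g)]); z=np.array([np.sin(g),-np.cos(g)])
    return R+l*x+h*z,x,z,R
def table(ths,l=20,p0=None):
    P,x,z,_=tcp(ths[0],l); 
    if p0 is not None: P=np.array(p0)
    for a,b in zip(ths[:-1],ths[1:]):
        Q,x2,z2,R=tcp(b,l); d=Q-P
        # lower finger tip in cup coords
        t=np.radians(b);u=np.array([-np.sin(t),np.cos(t)]);ax=np.array([np.cos(t),np.sin(t)])
        w=Q+29*z2-(R-34*u)
        print('th %g->%g TCP %s dx %.4f dz %.4f wy %.3f | low tip depth %.0f lat %.0f'%(a,b,Q.round(1),d@x/750,d@z/750,-(b-a)/2/6,-w@ax,w@u))
        P,x,z=Q,x2,z2
if __name__=='__main__':
    print(tcp(0)[0]); table(np.arange(0,91,5))
E
python3 plan.py
python3 - <<'E'
from st import *
st(); save('wrist','w4.png')
E
```

```text
[102.36396103  37.35176772]
th 0->5 TCP [103.7  45.8] dx -0.0092 dz -0.0067 wy -0.417 | low tip depth -24 lat -22
th 5->10 TCP [104.2  53.6] dx -0.0082 dz -0.0065 wy -0.417 | low tip depth -22 lat -23
th 10->15 TCP [104.1  60.9] dx -0.0073 dz -0.0064 wy -0.417 | low tip depth -19 lat -24
th 15->20 TCP [103.2  67.5] dx -0.0063 dz -0.0063 wy -0.417 | low tip depth -17 lat -25
th 20->25 TCP [101.6  73.4] dx -0.0052 dz -0.0063 wy -0.417 | low tip depth -14 lat -26
th 25->30 TCP [99.3 78.5] dx -0.0041 dz -0.0063 wy -0.417 | low tip depth -12 lat -26
th 30->35 TCP [96.3 82.9] dx -0.0031 dz -0.0064 wy -0.417 | low tip depth -9 lat -27
th 35->40 TCP [92.7 86.5] dx -0.0020 dz -0.0065 wy -0.417 | low tip depth -6 lat -27
th 40->45 TCP [88.4 89.2] dx -0.0009 dz -0.0066 wy -0.417 | low tip depth -4 lat -27
th 45->50 TCP [83.7 91.1] dx 0.0001 dz -0.0069 wy -0.417 | low tip depth -1 lat -27
th 50->55 TCP [78.3 92.1] dx 0.0011 dz -0.0071 wy -0.417 | low tip depth 2 lat -27
th 55->60 TCP [72.6 92.3] dx 0.0021 dz -0.0074 wy -0.417 | low tip depth 4 lat -27
th 60->65 TCP [66.4 91.6] dx 0.0030 dz -0.0077 wy -0.417 | low tip depth 7 lat -27
th 65->70 TCP [59.8 90.1] dx 0.0039 dz -0.0081 wy -0.417 | low tip depth 10 lat -27
th 70->75 TCP [52.9 87.7] dx 0.0047 dz -0.0085 wy -0.417 | low tip depth 12 lat -26
th 75->80 TCP [45.8 84.6] dx 0.0054 dz -0.0089 wy -0.417 | low tip depth 15 lat -26
th 80->85 TCP [38.5 80.7] dx 0.0061 dz -0.0093 wy -0.417 | low tip depth 17 lat -25
th 85->90 TCP [31. 76.] dx 0.0066 dz -0.0097 wy -0.417 | low tip depth 20 lat -24
t 8.80 s 101.7 lat 0.1 z 32.5 gamma 45.2 xlat -0.003 ylat -1.000 z.e -0.002 F n 0.0 lat 1.1 z -0.2 w 29.4 q [-0.93  1.06  0.56  2.16  0.52  0.43  0.61]
```

View pics/w4.png

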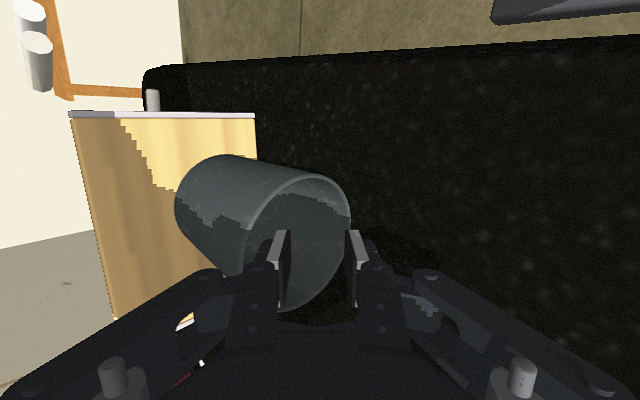

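Request:
servo_tool([
  {"dx":-0.0053,"dy":0,"dz":-0.004,"wx":0,"wy":0,"wz":0,"fingers":0.66},
  {"dx":-0.0092,"dy":0,"dz":-0.0067,"wx":0,"wy":-0.417,"wz":0,"fingers":0.66},
  {"dx":-0.0082,"dy":0,"dz":-0.0065,"wx":0,"wy":-0.417,"wz":0,"fingers":0.66},
  {"dx":-0.0073,"dy":0,"dz":-0.0064,"wx":0,"wy":-0.417,"wz":0,"fingers":0.66},
  {"dx":-0.0063,"dy":0,"dz":-0.0063,"wx":0,"wy":-0.417,"wz":0,"fingers":0.66},
])

```text
clock: 9.48
eef_pos: [434.7, -12.7, 67.5]
tool_rot: [3.136, 0.965, -1.479]
force: [-0.4, 0.3, -0.5]
width: 28.8
```

Run:
```python
from st import *
st(); save('wrist','w5.png')
im=save('side','s5.png'); cv2.imwrite('pics/s5c.png',cv2.resize(im[100:260,270:430,::-1],None,fx=3.5,fy=3.5,interpolation=2))
```

```text
t 9.47 s 104.5 lat 0.6 z 67.5 gamma 55.3 xlat -0.002 ylat -1.000 z.e -0.003 F n 0.3 lat -0.4 z -0.5 w 28.8 q [-0.81  0.86  0.5   2.21  0.53  0.4   0.73]
```

View pics/w5.png

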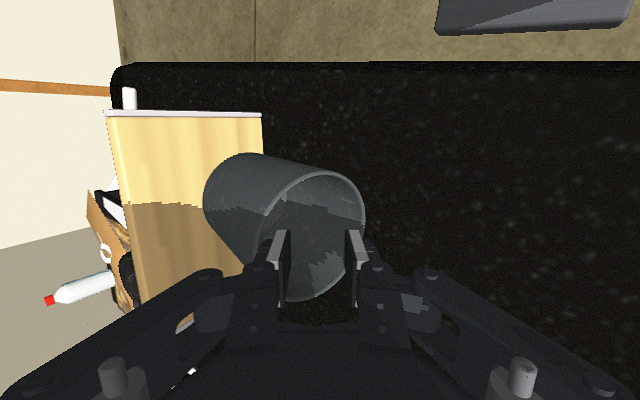

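View pics/s5c.png

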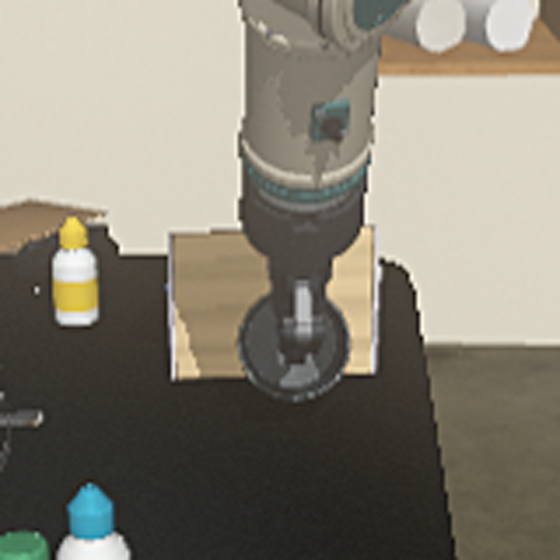

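Request:
servo_tool([
  {"dx":-0.0052,"dy":0,"dz":-0.0068,"wx":0,"wy":-0.417,"wz":0,"fingers":0.66},
  {"dx":-0.0041,"dy":0,"dz":-0.0066,"wx":0,"wy":-0.417,"wz":0,"fingers":0.66},
  {"dx":-0.0031,"dy":0,"dz":-0.0065,"wx":0,"wy":-0.417,"wz":0,"fingers":0.66},
  {"dx":-0.002,"dy":0,"dz":-0.0065,"wx":0,"wy":-0.417,"wz":0,"fingers":0.66},
  {"dx":-0.0009,"dy":0,"dz":-0.0066,"wx":0,"wy":-0.417,"wz":0,"fingers":0.66},
])

```text
clock: 10.2
eef_pos: [436.1, -27.9, 88.9]
tool_rot: [3.131, 1.183, -1.484]
force: [0.0, 1.2, -0.5]
width: 28.9
```

Run:
```python
from st import *
st(); save('wrist','w6.png')
im=save('side','s6.png'); cv2.imwrite('pics/s6c.png',cv2.resize(im[100:260,270:430,::-1],None,fx=3.5,fy=3.5,interpolation=2))
```

```text
t 10.20 s 89.2 lat 0.6 z 88.9 gamma 67.8 xlat -0.003 ylat -1.000 z.e -0.003 F n 1.2 lat 0.1 z -0.5 w 28.9 q [-0.53  0.68  0.34  2.24  0.51  0.36  0.92]
```

View pics/w6.png

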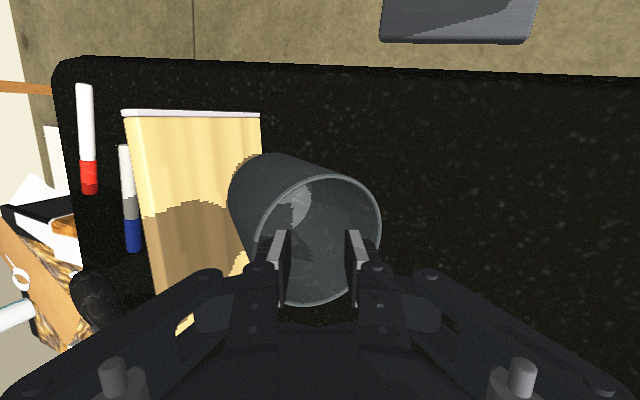

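View pics/s6c.png

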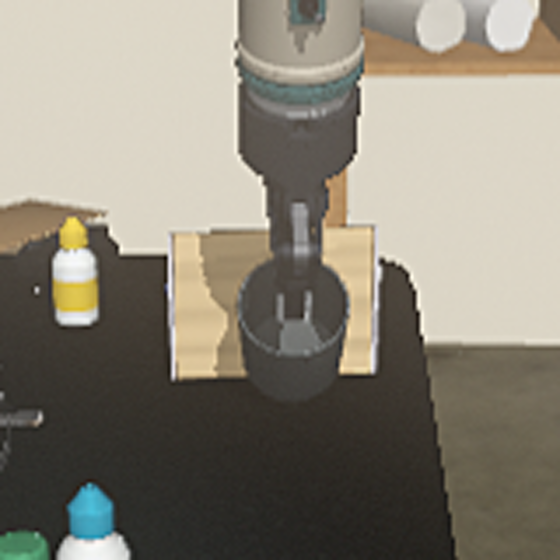

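Request:
servo_tool([
  {"dx":0.0006,"dy":0,"dz":-0.0041,"wx":0,"wy":-0.25,"wz":0,"fingers":0.66},
  {"dx":0.0009,"dy":0,"dz":-0.0042,"wx":0,"wy":-0.25,"wz":0,"fingers":0.66},
  {"dx":0.0013,"dy":0,"dz":-0.0043,"wx":0,"wy":-0.25,"wz":0,"fingers":0.66},
  {"dx":0.0017,"dy":0,"dz":-0.0044,"wx":0,"wy":-0.25,"wz":0,"fingers":0.66},
  {"dx":0.002,"dy":0,"dz":-0.0045,"wx":0,"wy":-0.25,"wz":0,"fingers":0.66},
])

```text
clock: 10.92
eef_pos: [437.4, -44.6, 89.1]
tool_rot: [3.122, 1.312, -1.494]
force: [0.2, -0.7, 0.1]
width: 29.0
```

Run:
```python
from st import *
st(); save('wrist','w7.png')
im=save('side','s7.png'); cv2.imwrite('pics/s7c.png',cv2.resize(im[100:260,270:430,::-1],None,fx=3.5,fy=3.5,interpolation=2))
```

```text
t 10.93 s 72.5 lat 0.3 z 89.1 gamma 75.2 xlat -0.004 ylat -1.000 z.e -0.003 F n -0.7 lat 0.1 z 0.1 w 29.0 q [-0.3   0.62  0.19  2.24  0.47  0.34  1.08]
```

View pics/w7.png

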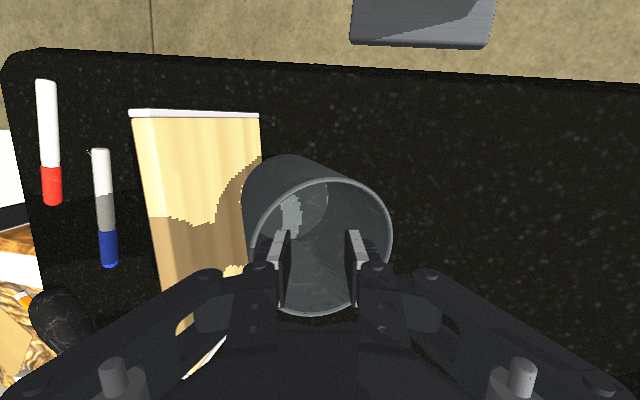

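View pics/s7c.png

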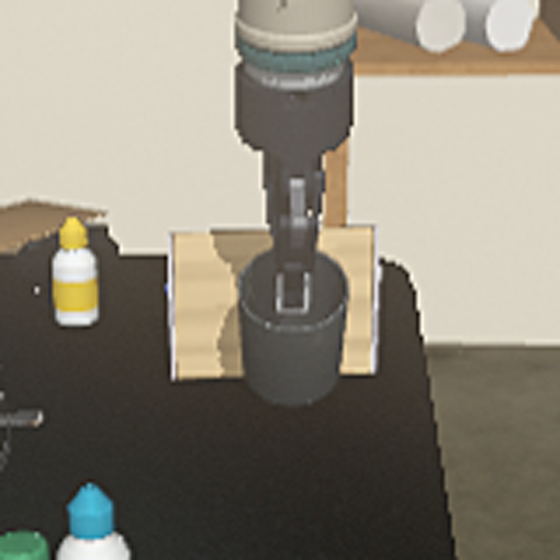

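Request:
servo_tool([
  {"dx":0.0016,"dy":-0.0008,"dz":-0.0046,"wx":0,"wy":-0.25,"wz":0,"fingers":0.66},
  {"dx":0.0019,"dy":-0.0008,"dz":-0.0047,"wx":0,"wy":-0.25,"wz":0,"fingers":0.66},
  {"dx":0.0023,"dy":-0.0008,"dz":-0.0048,"wx":0,"wy":-0.25,"wz":0,"fingers":0.66},
  {"dx":0.0026,"dy":-0.0008,"dz":-0.005,"wx":0,"wy":-0.25,"wz":0,"fingers":0.66},
  {"dx":0.0028,"dy":-0.0008,"dz":-0.0051,"wx":0,"wy":-0.25,"wz":0,"fingers":0.66},
])

```text
clock: 11.65
eef_pos: [442.2, -63.7, 84.6]
tool_rot: [3.1, 1.443, -1.515]
force: [0.1, 0.1, 0.1]
width: 28.8
```

Run:
```python
from st import *
st(); save('wrist','w8.png')
im=save('side','s8.png'); cv2.imwrite('pics/s8c.png',cv2.resize(im[100:260,270:430,::-1],None,fx=3.5,fy=3.5,interpolation=2))
```

```text
t 11.65 s 53.1 lat 3.3 z 84.6 gamma 82.7 xlat -0.005 ylat -1.000 z.e -0.003 F n 0.1 lat 0.1 z 0.1 w 28.8 q [-0.02  0.61 -0.01  2.22  0.4   0.34  1.26]
```

View pics/w8.png

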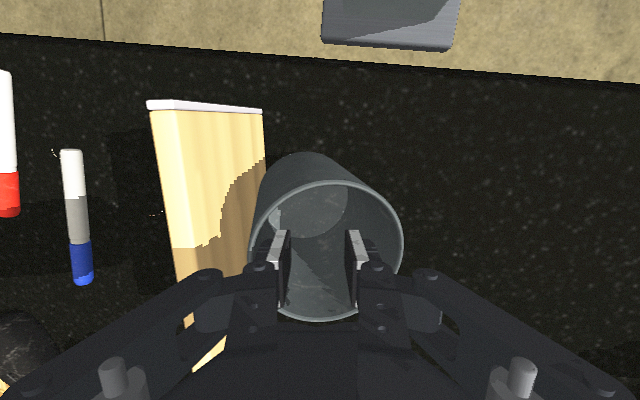

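View pics/s8c.png

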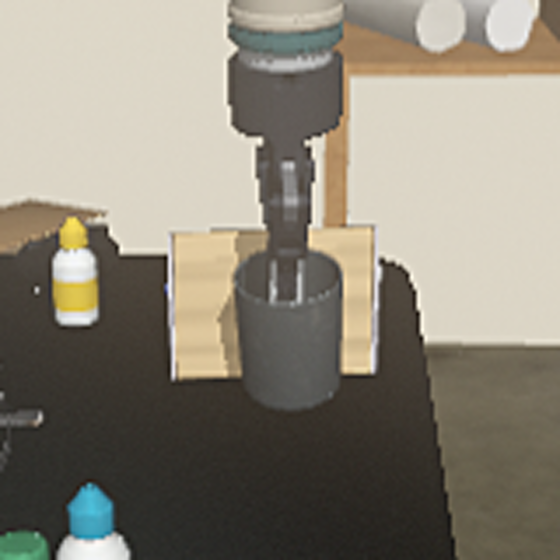

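Request:
servo_tool([
  {"dx":0.003,"dy":0,"dz":-0.0052,"wx":0,"wy":-0.25,"wz":0,"fingers":0.66},
  {"dx":0.0032,"dy":0,"dz":-0.0054,"wx":0,"wy":-0.25,"wz":0,"fingers":0.66},
  {"dx":0.0034,"dy":0,"dz":-0.0055,"wx":0,"wy":-0.25,"wz":0,"fingers":0.66},
])

```text
clock: 12.12
eef_pos: [443.4, -76.2, 78.8]
tool_rot: [3.038, 1.522, -1.578]
force: [-0.2, 0.3, 1.2]
width: 28.9
```

Run:
```python
from st import *
st(); save('wrist','w9.png')
im=save('side','s9.png'); cv2.imwrite('pics/s9c.png',cv2.resize(im[100:260,270:430,::-1],None,fx=3.5,fy=3.5,interpolation=2))
```

```text
t 12.12 s 40.4 lat 3.3 z 78.8 gamma 87.2 xlat -0.005 ylat -1.000 z.e -0.002 F n 0.3 lat -0.2 z 1.2 w 28.9 q [ 0.16  0.62 -0.12  2.2   0.36  0.35  1.38]
```

View pics/w9.png

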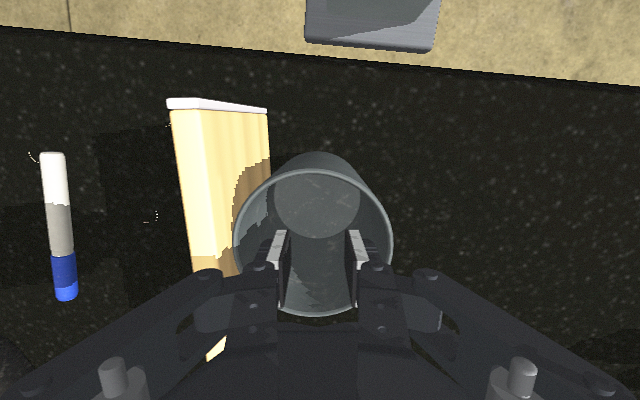

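View pics/s9c.png

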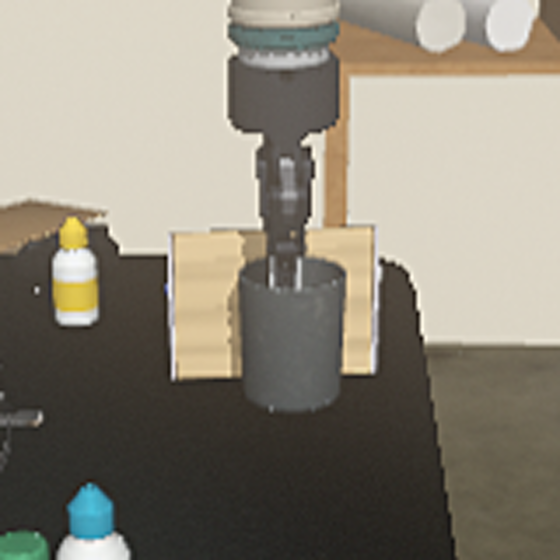

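Request:
servo_tool([
  {"dx":0,"dy":0,"dz":0,"wx":0,"wy":-0.46,"wz":0,"fingers":0.66},
  {"dx":0.002,"dy":0,"dz":-0.002,"wx":0,"wy":0,"wz":0,"fingers":0.66},
  {"dx":0.002,"dy":0,"dz":-0.002,"wx":0,"wy":0,"wz":0,"fingers":0.66},
])

```text
clock: 12.6
eef_pos: [443.7, -79.7, 76.0]
tool_rot: [1.942, 1.566, -2.674]
force: [-0.4, 0.1, -0.1]
width: 29.2
```

Run:
```python
from st import *
st()
im=save('side','s10.png'); cv2.imwrite('pics/s10c.png',cv2.resize(im[100:260,270:430,::-1],None,fx=3.5,fy=3.5,interpolation=2))
m=ctrl.silhouettes('cup_center','side')[0]; e=m['extent']; print(e,m['conf'])
# bottom centre of the mask: nearest base point
print('cup lowest px',e[0],e[1]+e[3]/2)
e2=np.array([.9956,.094]); n=np.array([-.094,.9956])
X=onz('side',(e[0],e[1]+e[3]/2),0); print('front base pt',X,'lat',(X[:2]-[433.5,-6.8])@e2,'s',110.5+(X[:2]-[433.5,-6.8])@n)
B=np.array([453,-115]); print('board mid lat',(B-[433.5,-6.8])@e2)
b=ctrl.silhouettes('backboard','side')[0]['extent']; print(b)
```

```text
t 12.60 s 37.0 lat 3.3 z 76.0 gamma 89.9 xlat -0.004 ylat -1.000 z.e -0.001 F n 0.1 lat -0.4 z -0.1 w 29.2 q [ 0.25  0.63 -0.19  2.18  0.34  0.36  1.44]
[351.4, 196.3, 28.6, 42.5] 0.97
cup lowest px 351.4 217.55
front base pt [441.66133749 -43.46741947   0.        ] lat 4.6786901783441355 s 73.2267514465659
board mid lat 9.243400000000001
[349.4, 186.1, 61.0, 43.9]
```

View pics/s10c.png

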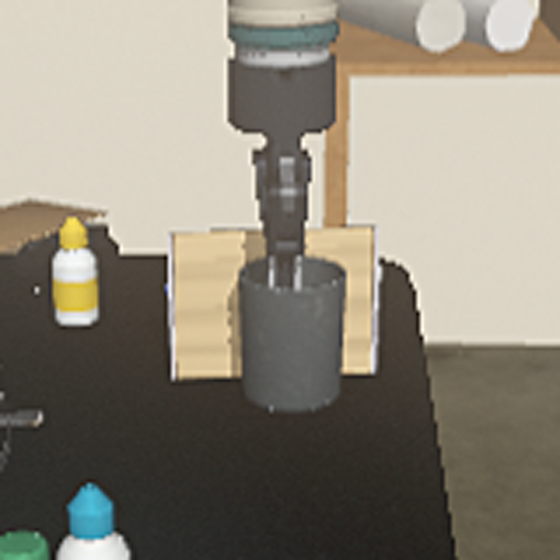

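Request:
servo_tool([
  {"dx":0,"dy":0,"dz":-0.002,"wx":0,"wy":0,"wz":0,"fingers":0.66},
  {"dx":0,"dy":0,"dz":0,"wx":0,"wy":0,"wz":0,"fingers":0.66},
])

```text
clock: 13.0
eef_pos: [443.9, -81.6, 76.3]
tool_rot: [1.831, 1.567, -2.786]
force: [0.3, 0.5, -1.1]
width: 29.2
```

Request:
servo_tool([
  {"dx":0,"dy":0,"dz":-0.001,"wx":0,"wy":0,"wz":0,"fingers":0.66},
  {"dx":0,"dy":0,"dz":0,"wx":0,"wy":0,"wz":0,"fingers":0.66},
])

```text
clock: 13.25
eef_pos: [444.0, -82.3, 76.3]
tool_rot: [1.758, 1.567, -2.86]
force: [-0.4, 0.8, -1.3]
width: 29.1
```

Request:
servo_tool([
  {"dx":0,"dy":0,"dz":-0.001,"wx":0,"wy":0,"wz":0,"fingers":0.66},
  {"dx":0,"dy":0,"dz":0,"wx":0,"wy":0,"wz":0,"fingers":0.66},
])

```text
clock: 13.5
eef_pos: [444.2, -83.1, 76.3]
tool_rot: [1.78, 1.567, -2.838]
force: [-0.1, 1.1, -0.4]
width: 28.9
```

Request:
servo_tool([
  {"dx":0,"dy":0,"dz":-0.001,"wx":0,"wy":0,"wz":0,"fingers":0.66},
  {"dx":0,"dy":0,"dz":0,"wx":0,"wy":0,"wz":0,"fingers":0.66},
])

```text
clock: 13.75
eef_pos: [444.4, -83.6, 76.3]
tool_rot: [1.742, 1.567, -2.875]
force: [1.1, 1.9, -0.1]
width: 28.7
```

Request:
servo_tool([
  {"dx":0,"dy":0,"dz":-0.001,"wx":0,"wy":0,"wz":0,"fingers":0.66},
  {"dx":0,"dy":0,"dz":0,"wx":0,"wy":0,"wz":0,"fingers":0.66},
])

```text
clock: 14.0
eef_pos: [444.4, -83.8, 76.3]
tool_rot: [1.563, 1.567, -3.054]
force: [-0.6, 4.8, -0.6]
width: 29.1
```

Request:
servo_tool([
  {"dx":0,"dy":0,"dz":-0.001,"wx":0,"wy":0,"wz":0,"fingers":0.66},
  {"dx":0,"dy":0,"dz":0,"wx":0,"wy":0,"wz":0,"fingers":0.66},
])

```text
clock: 14.25
eef_pos: [444.4, -83.9, 76.3]
tool_rot: [1.353, 1.567, 3.02]
force: [0.1, 6.6, 0.0]
width: 28.8
```

Request:
servo_tool([
  {"dx":0,"dy":0,"dz":-0.0004,"wx":0,"wy":0,"wz":0,"fingers":0.66},
  {"dx":0,"dy":0,"dz":0,"wx":0,"wy":0,"wz":0,"fingers":0.66},
])

```text
clock: 14.5
eef_pos: [444.4, -83.9, 76.3]
tool_rot: [1.284, 1.567, 2.951]
force: [0.0, 7.4, 1.1]
width: 29.0
```

```bash
python3 st.py
```

```text
t 14.50 s 32.7 lat 3.6 z 76.3 gamma 90.1 xlat -0.003 ylat -1.000 z.e -0.003 F n 7.4 lat 0.7 z 1.1 w 29.0 q [ 0.26  0.64 -0.2   2.18  0.34  0.36  1.45]
```

Request:
servo_tool([
  {"dx":0,"dy":0,"dz":-0.0002,"wx":0,"wy":0,"wz":0,"fingers":0.66},
  {"dx":0,"dy":0,"dz":0,"wx":0,"wy":0,"wz":0,"fingers":0.66},
])

```text
clock: 14.75
eef_pos: [444.4, -83.9, 76.3]
tool_rot: [1.256, 1.567, 2.923]
force: [-0.4, 7.6, 0.4]
width: 29.1
```

Request:
servo_tool([
  {"dx":0,"dy":0,"dz":0,"wx":0,"wy":0,"wz":0,"fingers":0.66},
  {"dx":0,"dy":0,"dz":0,"wx":0,"wy":0,"wz":0,"fingers":0.66},
  {"dx":0,"dy":0,"dz":0,"wx":0,"wy":0,"wz":0,"fingers":0.66},
])

```text
clock: 15.12
eef_pos: [444.4, -83.9, 76.3]
tool_rot: [1.254, 1.567, 2.922]
force: [0.6, 8.1, 1.6]
width: 28.9
```

Request:
servo_tool([
  {"dx":0,"dy":0,"dz":0,"wx":0,"wy":0,"wz":0,"fingers":0.66},
  {"dx":0,"dy":0,"dz":0,"wx":0,"wy":0,"wz":0,"fingers":0.66},
  {"dx":0,"dy":0,"dz":0,"wx":0,"wy":0,"wz":0,"fingers":0.66},
])

```text
clock: 15.5
eef_pos: [444.4, -83.9, 76.3]
tool_rot: [1.254, 1.567, 2.921]
force: [-0.7, 7.6, 0.4]
width: 28.9
```

Request:
servo_tool([
  {"dx":0,"dy":0,"dz":0,"wx":0,"wy":0,"wz":0,"fingers":0.66},
  {"dx":0,"dy":0,"dz":0,"wx":0,"wy":0,"wz":0,"fingers":0.66},
  {"dx":0,"dy":0,"dz":0,"wx":0,"wy":0,"wz":0,"fingers":0.66},
])

```text
clock: 15.88
eef_pos: [444.4, -83.9, 76.3]
tool_rot: [1.254, 1.567, 2.922]
force: [0.4, 7.7, 2.0]
width: 29.0
```

Run:
```python
from st import *
st(); save('wrist','w11.png')
im=save('side','s11.png'); cv2.imwrite('pics/s11c.png',cv2.resize(im[100:260,270:430,::-1],None,fx=3.5,fy=3.5,interpolation=2)); st()
```

```text
t 15.88 s 32.7 lat 3.6 z 76.3 gamma 90.1 xlat -0.003 ylat -1.000 z.e -0.003 F n 7.7 lat 1.2 z 2.0 w 29.0 q [ 0.26  0.64 -0.2   2.18  0.34  0.36  1.45]
t 15.97 s 32.7 lat 3.6 z 76.3 gamma 90.1 xlat -0.003 ylat -1.000 z.e -0.003 F n 7.6 lat 0.5 z 0.1 w 29.0 q [ 0.26  0.64 -0.2   2.18  0.34  0.36  1.45]
```

View pics/s11c.png

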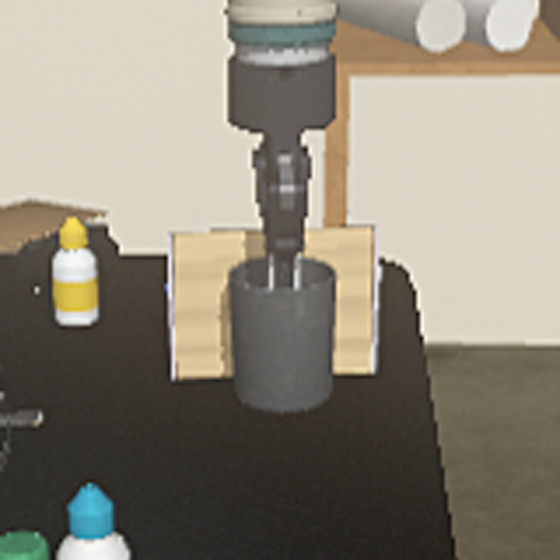

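View pics/w11.png

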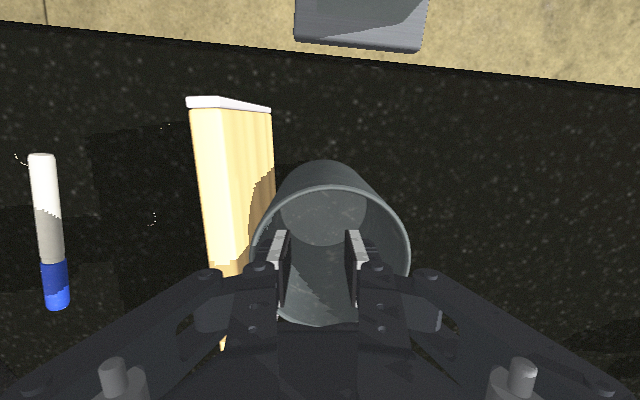

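Request:
servo_tool([
  {"dx":0,"dy":0,"dz":0.002,"wx":0,"wy":0,"wz":0,"fingers":0.66},
  {"dx":0,"dy":0,"dz":0.002,"wx":0,"wy":0,"wz":0,"fingers":0.66},
  {"dx":0,"dy":0,"dz":0.002,"wx":0,"wy":0,"wz":0,"fingers":0.75},
  {"dx":0,"dy":0,"dz":0.002,"wx":0,"wy":0,"wz":0,"fingers":0.8},
  {"dx":0,"dy":0,"dz":0,"wx":0,"wy":0,"wz":0,"fingers":0.8},
])

```text
clock: 16.6
eef_pos: [443.7, -80.2, 76.3]
tool_rot: [1.865, 1.567, -2.753]
force: [-0.1, 0.6, 0.1]
width: 17.2
```

Request:
servo_tool([
  {"dx":-0.01,"dy":0,"dz":0,"wx":0,"wy":0,"wz":0,"fingers":0.8},
  {"dx":-0.02,"dy":0,"dz":0,"wx":0,"wy":0,"wz":0,"fingers":0.8},
  {"dx":-0.04,"dy":0,"dz":0,"wx":0,"wy":0,"wz":0,"fingers":0.8},
  {"dx":-0.05,"dy":0,"dz":0,"wx":0,"wy":0,"wz":0,"fingers":0.8},
  {"dx":-0.05,"dy":0,"dz":0,"wx":0,"wy":0,"wz":0,"fingers":0.8},
])

```text
clock: 17.23
eef_pos: [443.9, -79.8, 205.4]
tool_rot: [1.819, 1.567, -2.799]
force: [1.2, -0.6, 0.7]
width: 17.4
```

Request:
servo_tool([
  {"dx":0,"dy":0,"dz":0.06,"wx":0,"wy":0,"wz":0,"fingers":0.8},
  {"dx":0,"dy":0,"dz":0.06,"wx":0,"wy":0,"wz":0,"fingers":0.8},
  {"dx":0,"dy":0,"dz":0.06,"wx":0,"wy":0,"wz":0,"fingers":0.8},
  {"dx":0,"dy":0,"dz":0,"wx":0,"wy":0,"wz":0,"fingers":0.8},
])

```text
clock: 17.73
eef_pos: [431.1, 58.2, 204.4]
tool_rot: [1.371, 1.568, 3.043]
force: [0.3, -1.3, 0.1]
width: 17.2
```

Run:
```python
from st import *
st(); save('wrist','w12.png')
im=save('side','s12.png'); cv2.imwrite('pics/s12c.png',cv2.resize(im[100:260,270:430,::-1],None,fx=3.5,fy=3.5,interpolation=2))
im=save('top','t12.png'); cv2.imwrite('pics/t12c.png',cv2.resize(im[170:290,190:450,::-1],None,fx=3,fy=3,interpolation=2))
```

```text
t 17.73 s 175.4 lat 3.8 z 204.4 gamma 90.0 xlat -0.003 ylat -1.000 z.e -0.007 F n -1.4 lat 0.2 z 0.1 w 17.2 q [ 0.07  0.39 -0.36  2.11  0.21  0.68  1.24]
```

View pics/s12c.png

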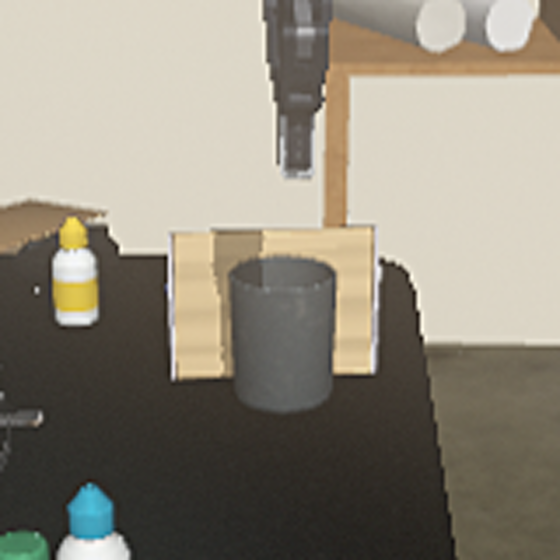

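View pics/w12.png

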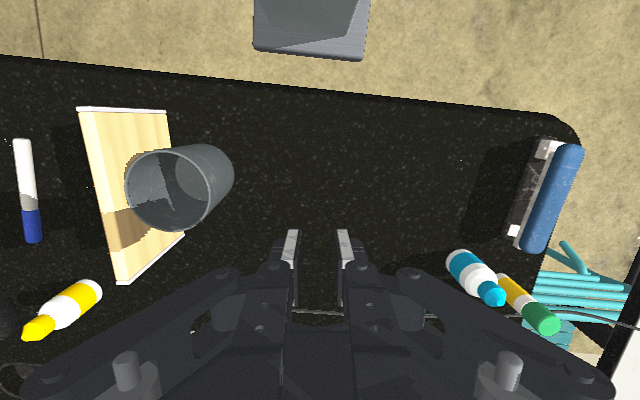

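View pics/t12c.png

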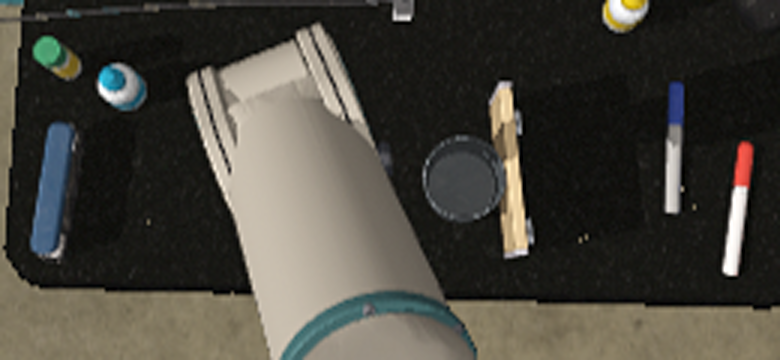

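Run:
```python
from h import *
from ov import *
n=np.array([-.094,.9956]);e=np.array([.9956,.094])
m=ctrl.silhouettes('cup_center','top')[0]
X=onz('top',(344.3,229.3),96); B=np.array([452.5,-115.2])
print(X,'axis to board',(X[:2]-B)@n,'lat from mid',(X[:2]-B)@e)
for l in ['cup_mouth']:
  for c in ['top','side','wrist']:
    for q in ctrl.mark_of(l,c)[:1]:
        Y=onz(c,q['point'],96); print(c,q['conf'],Y,(Y[:2]-B)@n,(Y[:2]-B)@e)
# bystanders moved? image diffs in side/top outside arm
for n_ in ['cyan_center','yellow_center','red_marker','blue_marker','stapler','glue_stick']:
    print(n_,[np.round(q['point'],1) for q in ctrl.mark_of(n_,'top')[:1]])
print(ctrl.read_state()['clock'])
```

```text
[441.28092171 -76.47869093  96.        ] axis to board 39.60552867275215 lat from mid -7.529911295734888
top 0.55 [447.07483034 -82.53415414  96.        ] 33.03208208229303 -2.330709398478837
side 0.94 [451.3220436  -88.47100308  96.        ] 26.72211723590575 1.3397523175103139
wrist 0.97 [443.30862481 -83.27658058  96.        ] 32.646945646080674 -6.150131708799063
cyan_center [array([232.3, 198.2])]
yellow_center [array([399.1, 169.7])]
red_marker [array([435. , 240.4])]
blue_marker [array([414.6, 218.7])]
stapler [array([209.9, 234.3])]
glue_stick [array([213.5, 193.2])]
18.375
```

```bash
python3 -c "
from cell import ctrl
print(ctrl.finish_job(), ctrl.read_state()['clock'])"
```

```text
the job is handed in; nothing more can be done
the job is handed in; nothing more can be done
```

The cup is standing upright on its base, touching the board, and the job was handed in at about 18.4 s of the 58 s allowed.

**What I did:**
- I slid the cup back until its base met the board, with about 3 N of force.
- I reached two spread fingers into the mouth from about 45° and tipped the cup up while it stayed braced against the board.
- I pressed it home at 7.4 to 8.1 N for about 1.4 s. The highest force I read was 8.1 N.
- I eased off, lifted the fingers out and moved the arm clear.

**What the last checks showed:**
- **Standing and contact:** The side, top and wrist pictures all show the cup upright against the board. During the push the tool stopped moving while the force rose, so it was pressing against something solid. I measured the cup's axis at 39.6 mm from the board face, against the 37 to 40 mm expected.
- **Near the middle:** By my own measurement the cup is about 7 mm from the middle of the board, toward the robot.
- **Bystanders:** I saw no bystander moved in the pictures, and the detected positions in the top view are within about 4 pixels of where they started, which is within that detector's scatter.

**One check that disagreed:** The trained network's mouth points put the axis only 27 to 33 mm from the board. That can't be right for a cup this wide, so I took it as detector error.

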